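# Press a label holder home behind the lip of a shelf-edge price clip and keep it pressed

### The arm

A 6-joint arm with a two-finger parallel gripper is mounted at the origin on the work surface; the furniture and walls round the work are solid. World frame = base frame: x ahead of the robot, y to its left, z up, the work surface at z = 0. Lengths are in mm, angles in rad, forces in N, time in s.
With the tool pointing down it reaches from about 300 to 775 mm from the base axis. Payload 14.6 kg.
Tool frame: the origin (TCP) lies midway between the tips of the shut fingers; the grasp point (between the pads) lies robot.hold_point_z behind it (robot.hold_point_z is the distance from the TCP to the grasp point, in mm); z points along the fingers, y is the line along which they close (so a half turn about z gives the same grasp; the last joint's range is limited). The gripper opens to 85 mm and grips with 20 to 120 N. Pads are 22 mm wide; open, the fingers measure 114 mm over their backs; the gripper's body (76 mm by 85 mm) begins 54 mm behind the grasp point. The pads swing forward as they close: fully open they stand 13 mm farther back than shut.
Start: joints at [1.205, 0.3, 1.521, -0, 1.321, -0.067], TCP at [161.903, 525.62, 231.281] pointing down, gripper open.
Joint ranges: [-3.03, 3.03], [-0.79, 2.21], [0.23, 2.52], [-1.04, 4.18], [0, 3.07], [-2.55, 2.55]. Speed limits (rad/s): [2.22, 2.22, 2.57, 3.14, 3.14, 3.14].

### API

Orientations are given as a 3x3 rotation matrix whose columns are the frame's x, y, z axes.
In Python, from cell import robot gives the robot as it stands. The module is installed in compiled form; this text tells all that it offers.
- The arm moves only by the tool carry_out, never from a script. Its argument "moves" is a list of rows, each a list of 3 entries, a list of its own where there are three numbers: the shift along the world's x, y, z normalised to -1 to 1, where 1 is 0.03 m, then the turn, a rotation vector about the world's x, y, z normalised to -1 to 1, where 1 is 6 degrees, then the closure, from 0 (fully open) to 1 (shut). A call has 1 to 12 rows; each row shifts and turns the commanded pose from where the row before left it; what a row does not reach is not made up. A row lasts 1/8 s, in which the tool goes at most 62.5 mm and 10.7 degrees, less where a joint would pass 70% of its speed; a pose out of reach is approached as far as the arm can. A call with a number of a shift or a turn outside -1 to 1 is refused whole. A call with a gripper value outside its range is refused whole. The fingers move at their own pace and stop on an object; the grip force is fixed at half the most. Time passes only in rows, so rows that do not move let the fingers close. It gives the time, the measured TCP pose, the force, the opening and the grip force at its end, in the units of the state.
- robot.read_state(): the state, without advancing time (a new reading comes with each control period).
- robot.camera(name): name is "scene" or "top" or "wrist"; returns (picture, depth): 480x640x3 uint8, red, green, blue; 480x640 float32, mm along the optical axis (not along the pixel's ray), 0 where there is no reading.
- robot.camera_model(name): a dict with "mtx" (3x3 intrinsics, pixels), "R" (3x3) and "t" (3): a world point X has camera coordinates R X + t. Camera axes: x right, y down, z forward; pixel columns grow to the right and rows downward; lengths in mm; the calibration is good to about 2 mm. The wrist camera is an equidistant fisheye: a pixel r from the principal point sees the ray r / f radians off the axis. A picture is of the moment at which its call begins: read the wrist's pose just before it. camera_model takes no time and is no camera call; for the wrist camera it gives the pose at the moment of the call.
- robot.sign_off(): hands the job in; it is judged then, once.
The state is a dict: "clock": time; "joint_pos": joint angles; "qvel": joint speeds; "tau": joint torques, N m; "tcp_pos": TCP position; "tcp_rot": TCP orientation; "ft_force": force on the tool from outside, world axes, zero at the start; "torque": the same for the moment, N m; "grip_width": finger opening in mm; "gripper_force": force on a finger pad.
Only numpy, scipy, OpenCV 4.12 (cv2) and the standard library are available. Lean on these libraries where they do the work, as an engineer would, in place of code of your own. Each camera call takes 0.05 s, during which the arm holds its last target. There are 200 camera calls.

### The job

Take the blue label holder with the yellow stripe out of its slotted stand and push it, label to the front like its two neighbours, down behind the lip of the one empty price clip on the front edge of the little desk shelf, against the spring inside, until its shoulders sit fully home on the clip's rim. Press firmly but not hard, leave the eraser, the sample tin, the bobbin and all else on the desk where they are, and finish while still holding the holder and pressing it home: do not let go of it.

Things in the scene. Friction and masses are not known exactly. Their poses are not given: they have to be found in the camera images.
- holder: Loose blue label holder, white card with yellow stripe on its front (-x); at first upright in the stand. Origin: centre of the tongue's lower end; z up, y along its width. Tongue 5 mm thick (x), 28 mm wide, z = 0 to 18 mm, rounded nose. Head from z = 18 to 54 mm: 12 mm thick, 34 mm wide. The step at 18 mm is the shoulder. Grip the head's upper half across its 12 mm.
- label_face (a point): Middle of the card face of the holder's head: 6 mm in front (-x) of the holder's axis, 36 mm above its origin.
- holder_top (a point): Centre of the top of the holder's head, 54 mm above its origin. The stripe is folded over the front half of this top, so the front shows from above. The holder weighs about 40 g.
- stand: Grey slotted stand, fixed, 36 mm (x) by 44 mm (y) by 50 mm high, origin at the centre of its underside. The slot in its top, 7 mm by 31 mm and 20 mm deep, holds the holder's tongue; the holder's shoulder rests on its top.
- shelf: Low wooden desk shelf, fixed, on the 2 mm thick desk mat, 46 mm deep (x), 146 mm wide (y), 85 mm high; origin: centre of its underside, front to its -x. Three price clips, 42 mm apart along y, sit on its front edge, rims level with its top. Two already hold a blue label holder (green stripe, red stripe); which of the three is empty varies.
- clip: The one empty price clip: aluminium channel fixed on the shelf's front edge, 14 mm (x) by 40 mm (y) by 34 mm high, axes as the shelf's (front = -x). Origin: centre of its underside, 51 mm above the mat. Holder home: its shoulder rests on the clip's rim, its origin is 16 mm above the clip's origin, axes alike. Unless held down, the spring lifts the holder out again.
- clip_mouth (a point): Middle of the empty clip's open top, level with its rim, 34 mm above the clip's origin (85 mm above the mat). The channel below it is 8 mm (x) by 34 mm (y), between the 3 mm front lip and the 3 mm back plate; the orange spring shoe lies 11 mm below the rim at rest.
- spring_shoe (a joint): Travel of the orange spring shoe inside the clip, m: 0 at rest (11 mm below the rim), grows as it is pressed down. The holder fully home presses it to 0.007. The spring takes about 3.6 N to start it and about 8 N at 0.007; beyond that the holder's shoulder stands on the rigid rim.
- sample_tin: Bystander: round white sample tin, 61 mm across, 26 mm high; loose.
- rubber_eraser: Bystander: blue and white eraser, 19 by 42 by 13 mm; loose.
- bobbin: Bystander: pale ring bobbin, 37 mm across, 13 mm high; loose.

How it is judged:
By the outcome, as a careful person would: the job done as asked, in the order asked, and still so for the second after the job is handed in, while the arm keeps its last pose, push and grip.
It also fails if it takes over 35 s, if anything falls off the work surface, if the arm or the gripper's body presses on something with over 40 N, if the wrist force passes 120 N, or if a joint passes its speed limit or range.

## Working session

There is one attempt and no reset: what is moved stays moved. The work goes in short steps, Python scripts to look and compute and a tool call to move; the robot and the scene stay as the last step left them, time stands still between calls to the robot, and variables do not carry over. Pictures are saved under pics/ and viewed, at most 10 in all, crops included, and the job is handed in when it is done.

Besides the shell and the picture viewer there is one more tool, called after "Emit:" as name(argument=value, ...) on one line, values as JSON. carry_out: Moves the arm, as the interface text tells. Its arguments: {"type":"object","properties":{"moves":{"type":"array","items":{"type":"array"}}},"required":["moves"]}

```bash
mkdir -p pics; cat > h.py <<'E'
import numpy as np, cv2
from cell import robot
def grab(n):
    m=robot.camera_model(n); p,d=robot.camera(n); return p,d,m
def back(d,m,us,vs):
    K=m["mtx"]; us=np.asarray(us,float); vs=np.asarray(vs,float)
    z=d[vs.astype(int),us.astype(int)]
    c=np.stack([(us-K[0][2])/K[0][0]*z,(vs-K[1][2])/K[1][1]*z,z])
    return (np.array(m["R"]).T@(c-np.array(m["t"])[:,None])).T
def plane(m,u,v,h):
    K=np.array(m["mtx"]);R=np.array(m["R"]);t=np.array(m["t"])
    o=-R.T@t; r=R.T@np.linalg.solve(K,[u,v,1.]); return o+r*(h-o[2])/r[2]
E
python3 - <<'E'
from h import *
s=robot.read_state(); print({k:np.round(v,3).tolist() for k,v in s.items()}, robot.hold_point_z)
for n in("scene","top"):
    p,d,m=grab(n); cv2.imwrite(f"pics/{n}0.png",p[...,::-1]); np.savez(f"{n}0.npz",p=p,d=d,**m)
    print(n,m["mtx"],-np.array(m["R"]).T@m["t"],np.round(m["R"],3).tolist())
E
```

```text
{'clock': 0.0, 'joint_pos': [1.205, 0.3, 1.522, -0.0, 1.321, -0.067], 'qvel': [0.001, -0.001, -0.0, 0.0, 0.0, 0.001], 'tau': [0.0, -54.351, -36.18, 0.0, 0.004, -0.0], 'tcp_pos': [161.831, 525.398, 230.712], 'tcp_rot': [[-0.956, 0.294, -0.0], [0.294, 0.956, -0.001], [0.0, -0.001, -1.0]], 'ft_force': [-0.096, 0.552, 0.257], 'torque': [0.01, 0.031, -0.002], 'gripper_force': 0.0, 'grip_width': 85.677} 18.700000000000003
scene [[555.77993368   0.         323.15121316]
 [  0.         555.77993368 236.20699985]
 [  0.           0.           1.        ]] [1170.65547987  359.42178973  724.20457929] [[-0.402, 0.916, 0.001], [0.617, 0.272, -0.739], [-0.677, -0.296, -0.674]]
top [[581.03745371   0.         317.00881796]
 [  0.         581.03745371 240.17309572]
 [  0.           0.           1.        ]] [399.35240645  69.36985896 988.30576132] [[-0.013, -1.0, -0.022], [-0.991, 0.015, -0.134], [0.134, 0.02, -0.991]]
```

View pics/scene0.png

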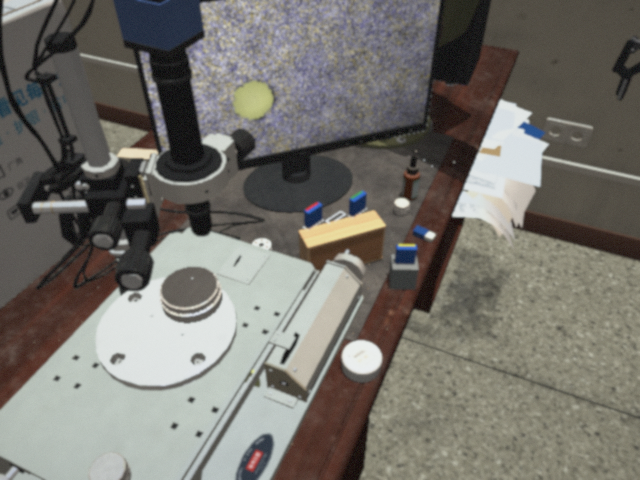

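View pics/top0.png

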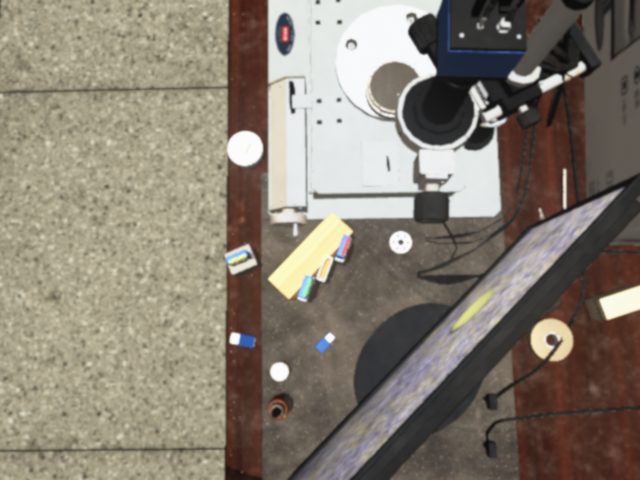

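The middle clip, at about (325,268) in the top view, is empty. It sits between green (305,288) and red (343,248). The holder is in its stand at (240,258). The monitor stands in front of the shelf.

```bash
python3 - <<'E'
from h import *
q=np.load("top0.npz"); p,d=q["p"],q["d"]; m=q
c=cv2.resize(p[195:385,215:415],None,fx=3,fy=3,interpolation=cv2.INTER_CUBIC)
cv2.imwrite("pics/tc.png",c[...,::-1])
K=m["mtx"]
for w in [(0,0,0),(162,525,0),(300,0,0)]:
    c=m["R"]@np.array(w)+m["t"]; print(w,(K@(c/c[2]))[:2].round())
pts=[(240,258),(252,268),(232,250),(310,258),(270,280),(340,220),(305,288),(343,248),(325,268),(315,300),(330,290),(400,243),(245,149),(242,340),(325,343),(280,371),(280,405),(400,380),(430,330),(460,340),(470,290),(350,440),(300,470),(600,220),(430,205),(290,220)]
P=back(d,m,*zip(*pts))
for a,b in zip(pts,P): print(a,b.round(),d[a[1],a[0]])
E
```

```text
(0, 0, 0) [378. 572.]
(162, 525, 0) [ 55. 468.]
(300, 0, 0) [373. 379.]
(240, 258) [496. 209.  83.] 912.6392
(252, 268) [485. 198.  27.] 966.6581
(232, 250) [519. 236.  -3.] 1001.3168
(310, 258) [494.  99.  86.] 907.617
(270, 280) [460. 162.  87.] 903.4441
(340, 220) [553.  51.  86.] 914.5903
(305, 288) [445. 106. 122.] 865.00446
(343, 248) [504.  48. 123.] 871.0225
(325, 268) [479.  76.  76.] 914.4678
(315, 300) [431.  94.  -1.] 985.26917
(330, 290) [448.  69.  -1.] 986.63477
(400, 243) [526. -52.   4.] 989.2097
(245, 149) [689. 210.  27.] 994.635
(242, 340) [366. 217.  10.] 968.0307
(325, 343) [360.  78.  11.] 962.86316
(280, 371) [316. 152.  26.] 943.4222
(280, 405) [270. 148.  78.] 885.98395
(400, 380) [319. -21. 206.] 762.6993
(430, 330) [381. -80. 107.] 867.9946
(460, 340) [374. -78. 317.] 658.6393
(470, 290) [ 439. -138.  123.] 858.1848
(350, 440) [251.  47. 246.] 714.92285
(300, 470) [186. 116. 123.] 829.36346
(600, 220) [ 491. -194.  427.] 563.55133
(430, 205) [541. -60. 259.] 738.95435
(290, 220) [555. 130.  83.] 919.18976
```

View pics/tc.png

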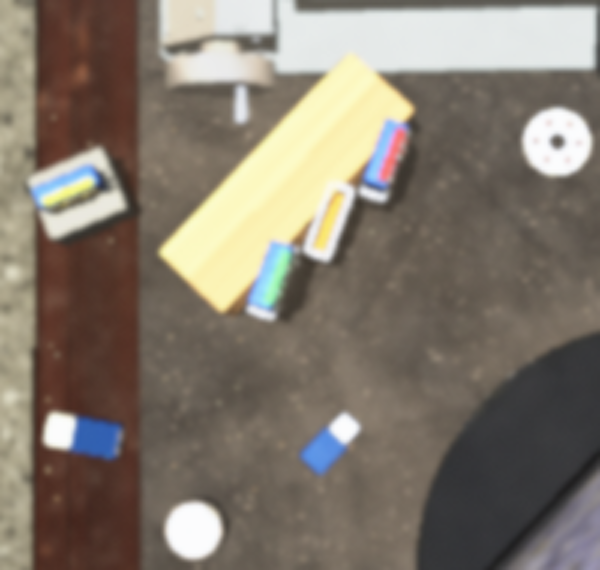

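The top crop shows the empty clip at (330,222), its long side skewed from the shelf edge. The neighbours' stripes are on their right, monitor-facing side, and the holder's stripe is on its lower side. Next I measure these and map the monitor.

```bash
python3 - <<'E'
from h import *
C={}
for n in("top","scene"):
    q=np.load(n+"0.npz"); d=q["d"]; v,u=np.nonzero(d>0); P=back(d,q,u,v); C[n]=(P,u,v,q["p"][v,u].astype(int),q)
K=C["scene"][4]
for w in [(0,0,0),(0,0,500),(162,525,230),(162,525,500)]:
    c=K["R"]@np.array(w)+K["t"]; print(w,(K["mtx"]@(c/c[2]))[:2].round())
A=np.vstack([C["top"][0],C["scene"][0]])
print("max z grid, rows x, cols y"); ys=range(-250,450,50); print("      ",*[f"{y:5d}" for y in ys])
for x in range(-50,750,50):
    r=[]
    for y in ys:
        s=A[(abs(A[:,0]-x-25)<25)&(abs(A[:,1]-y-25)<25)][:,2]; r.append(np.percentile(s,98) if len(s)>5 else np.nan)
    print(f"{x:5d}",*[f"{a:5.0f}" for a in r])
P,u,v,c,q=C["top"]
def rect(mask,z,name):
    uv=np.stack([u[mask],v[mask]],1)
    W=np.array([plane(q,a,b,z)[:2] for a,b in uv],np.float32)
    (cx,cy),(w,h),ang=cv2.minAreaRect(W)
    X=W-W.mean(0); e=np.linalg.eigh(X.T@X)[1][:,1]
    print(name,len(W),"mean",W.mean(0).round(1),"rect",np.round([cx,cy,w,h,ang],1),"pca",np.degrees(np.arctan2(e[1],e[0])).round(1))
R,G,B=c.T
hsv=cv2.cvtColor(q["p"],cv2.COLOR_RGB2HSV)[v,u].astype(int); H,S,V=hsv.T
box=lambda a,b,e,f:(u>=a)&(u<e)&(v>=b)&(v<f)
cx=box(290,230,360,305)
col=S>90
blue=(H>95)&(H<130)&col
tops=cx&(P[:,2]>112)
for nm,bb in(("green",box(290,270,318,305)),("red",box(330,230,360,268))):
    rect(tops&bb,123,nm+" top")
rect(box(290,270,318,305)&(H>50)&(H<90)&col,123,"green stripe"); rect(box(330,230,360,268)&((H<8)|(H>170))&col,123,"red stripe")
rect(box(312,250,336,285)&(H>8)&(H<28)&(S>110)&(P[:,2]<84),76,"shoe")
rect(box(312,250,336,285)&(S<60)&(V>150),87,"rim")
rect(box(222,240,262,280)&(P[:,2]>65),86,"holder top")
rect(box(222,240,262,280)&(H>20)&(H<40)&(S>90),86,"yellow")
rect(box(222,240,262,280)&blue,86,"blue")
rect(box(222,240,262,280)&(P[:,2]>38),50,"stand")
rect(box(260,205,360,305)&(H>10)&(H<30)&(S>50)&(P[:,2]>80)&(P[:,2]<95),87,"shelf")
E
```

```text
(0, 0, 0) [379. 122.]
(0, 0, 500) [ 398. -110.]
(162, 525, 230) [643. 114.]
(162, 525, 500) [717. -55.]
max z grid, rows x, cols y
        -250  -200  -150  -100   -50     0    50   100   150   200   250   300   350   400
  -50   nan   nan   nan   nan   nan   nan   nan    15     3     2   -10  -149  -753  -752
    0   nan   nan   nan   nan   nan   nan    14    17     5     3   -10  -751  -752  -753
   50   nan   nan   nan   nan   nan    14    17    14     5     2   -10  -752  -752  -752
  100     5     6     5     5     6    18    14     5     5     3   -10  -754  -751  -752
  150     5     6     6     6     5     5   356   367   306     3   -11  -753  -752  -753
  200    16   171   173    15    15   412   376   336     6     3   -11  -753  -752  -753
  250    83   185   187    64   427   427   364    81   100     3   -10  -754  -753  -752
  300    79    14    45   427   427   362     7    27    28     3   -10  -753  -752  -753
  350     5    13   427   427   339    12    13     5    11    14   -10  -754  -753  -753
  400     5   427   427   220    11     5     7   124     5     2   
[... 710 characters left out ...]
a 158.7
green stripe 7 mean [448.6 100.9] rect [446.  102.1   1.4  27.3  67.5] pca 158.0
red stripe 45 mean [506.5  44.6] rect [506.8  44.5   4.3  24.4  69.1] pca 158.2
shoe 54 mean [480.   77.3] rect [482.   74.1  11.5  46.9  47.1] pca 147.0
rim 229 mean [478.8  77.6] rect [480.1  83.1  38.3  43.9  75. ] pca 156.4
holder top 213 mean [496.  212.2] rect [496.  212.1  15.2  35.3  22.5] pca 111.7
yellow 30 mean [494.2 212.4] rect [494.2 212.8   3.1  22.3  22.6] pca 112.7
blue 52 mean [500.4 213.9] rect [500.2 214.1   9.5  35.5  10. ] pca 106.6
stand 622 mean [496.8 213.1] rect [496.9 213.   37.6  44.8  22.6] pca 111.0
shelf 2537 mean [498.   99.6] rect [495.5  95.1  53.7 145.7  45.9] pca 136.3
```

Emit:
carry_out(moves=[[[0.93, -0.87, 0], [0, 0, -0.95], 0.3], [[0.93, -0.87, 0], [0, 0, -0.95], 0.3], [[0.93, -0.87, 0], [0, 0, -0.95], 0.3], [[0.93, -0.87, 0], [0, 0, -0.95], 0.3], [[0.93, -0.87, 0], [0, 0, -0.95], 0.3], [[0.93, -0.87, 0], [0, 0, -0.95], 0.3]])

```text
clock: 0.85
tcp_pos: [330.0, 368.0, 231.1]
tcp_rot: [[-0.622, 0.783, -0.0], [0.783, 0.622, -0.0], [-0.0, -0.0, -1.0]]
ft_force: [-0.2, 1.1, 0.8]
grip_width: 60.0
gripper_force: 0.0
```

```bash
python3 - <<'E'
from h import *
import json
s=robot.read_state(); print(s["joint_pos"],s["tcp_pos"],s["tcp_rot"],s["ft_force"])
E
```

```text
[7.65620434e-01 1.76037436e-01 1.67477331e+00 5.84458070e-06
 1.29124507e+00 9.37984849e-02] [330.02477525 367.99011204 231.06182014] [[-6.22411782e-01  7.82689887e-01 -3.37810911e-04]
 [ 7.82689959e-01  6.22411703e-01 -3.16914081e-04]
 [-3.77879820e-05 -4.61652266e-04 -9.99999893e-01]] [-0.16556342  1.12181407  0.7870607 ]
```

Emit:
carry_out(moves=[[[0.93, -0.87, 0], [0, 0, -0.95], 0.3], [[0.93, -0.87, 0], [0, 0, -0.95], 0.3], [[0.93, -0.87, 0], [0, 0, -0.95], 0.3], [[0.93, -0.87, 0], [0, 0, 0], 0.3], [[0.93, -0.87, 0], [0, 0, 0], 0.3], [[0.93, -0.87, 0], [0, 0, 0], 0.3], [[0, 0, -0.7], [0, 0, 0], 0.3], [[0, 0, -0.7], [0, 0, 0], 0.3]])

```text
clock: 1.85
tcp_pos: [496.9, 211.9, 188.4]
tcp_rot: [[-0.367, 0.93, -0.0], [0.93, 0.367, -0.0], [0.0, -0.0, -1.0]]
ft_force: [-0.4, 0.9, -0.4]
grip_width: 60.0
gripper_force: 0.0
```

```bash
python3 - <<'E'
from h import *
s=robot.read_state(); print(s["joint_pos"],s["tcp_pos"],s["tcp_rot"],s["ft_force"],s["grip_width"])
p,d,m=grab("wrist"); cv2.imwrite("pics/w1.png",p[...,::-1]); np.savez("w1.npz",p=p,d=d,**m)
print(m)
p,d,m=grab("top"); np.savez("top1.npz",p=p,d=d,**m)
E
```

```text
[ 3.35373052e-01  3.17184633e-01  1.60159732e+00 -7.27597366e-07
  1.22322924e+00 -4.03252426e-02] [496.86189343 211.93516236 188.39157595] [[-3.66922436e-01  9.30251455e-01 -3.94999432e-04]
 [ 9.30251539e-01  3.66922410e-01 -1.38397328e-04]
 [ 1.61898276e-05 -4.18229915e-04 -9.99999912e-01]] [-0.35480132  0.91332191 -0.39428664] 59.981707130454915
{'mtx': array([[371.64829954,   0.        , 326.13071679],
       [  0.        , 371.64829954, 242.55499472],
       [  0.        ,   0.        ,   1.        ]]), 'R': array([[ 9.30210242e-01,  3.67026159e-01, -8.38619615e-04],
       [ 3.52663452e-01, -8.93171025e-01,  2.79059150e-01],
       [ 1.01672977e-01, -2.59879430e-01, -9.60273548e-01]]), 't': array([-540.1280544 ,  -10.41992078,  342.16334989])}
```

View pics/w1.png

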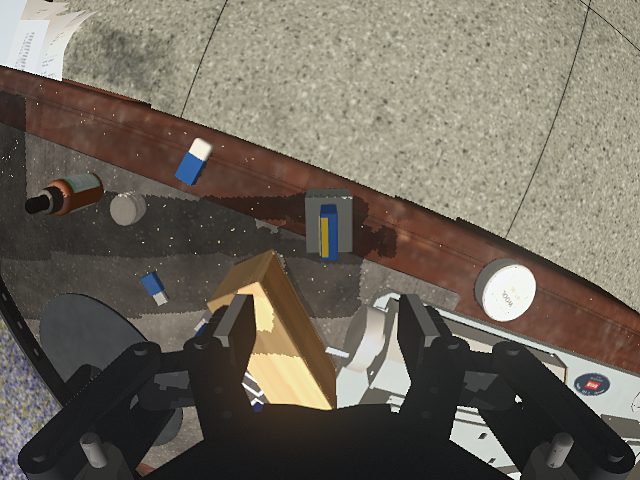

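The wrist view shows the holder in its stand at about (328,232), centred between the fingers (fingertips at 235 and 420), with the stripe on the left.

```bash
cat >> h.py <<'E'
def wplane(m,u,v,h):
    K=np.array(m["mtx"]);R=np.array(m["R"]);t=np.array(m["t"])
    dx=np.array([u-K[0][2],v-K[1][2]]); r=np.hypot(*dx); th=r/K[0][0]
    c=np.array([*(np.sin(th)*dx/max(r,1e-9)),np.cos(th)]); o=-R.T@t; w=R.T@c
    return o+w*(h-o[2])/w[2]
def wrect(mask,m,h,name,f=wplane):
    v,u=np.nonzero(mask); W=np.array([f(m,a,b,h)[:2] for a,b in zip(u,v)],np.float32)
    (cx,cy),(w,hh),ang=cv2.minAreaRect(W); X=W-W.mean(0); e=np.linalg.eigh(X.T@X)[1][:,1]
    print(name,len(W),"mean",W.mean(0).round(1),"rect",np.round([cx,cy,w,hh,ang],1),"pca",np.degrees(np.arctan2(e[1],e[0])).round(1))
E
python3 - <<'E'
from h import *
J=np.array([[1.205,.3,1.522,1.321],[.76562,.17604,1.67477,1.29125],[.33537,.31718,1.6016,1.22323]])
T=np.array([[161.83,525.4,230.7],[330.02,367.99,231.06],[496.86,211.94,188.39]])
A=[];y=[]
for q,t in zip(J,T):
    a,b=q[1],q[1]+q[2]
    A+= [[1,0,np.sin(a),np.sin(b),0],[0,1,np.cos(a),np.cos(b),0]]; y+=[np.hypot(*t[:2]),t[2]]
print(np.linalg.lstsq(np.array(A)[:,:4],y,rcond=None))
q=np.load("w1.npz"); p=q["p"]; hsv=cv2.cvtColor(p,cv2.COLOR_RGB2HSV).astype(int); H,S,V=np.moveaxis(hsv,2,0)
bx=np.zeros(H.shape,bool); bx[185:275,295:365]=1
b=bx&(H>100)&(H<130)&(S>120); y=bx&(H>20)&(H<38)&(S>90)
v,u=np.nonzero(b); print("blue px",u.min(),u.max(),v.min(),v.max()); v,u=np.nonzero(y); print("yel",u.min(),u.max(),v.min(),v.max())
# top-face points by depth
d=q["d"]; K=q["mtx"]; R=q["R"]; t=q["t"]
v,u=np.nonzero(bx&(d>0)); dx=np.stack([u-K[0,2],v-K[1,2]]); r=np.hypot(*dx); th=r/K[0,0]
c=np.stack([np.tan(th)*dx[0]/r,np.tan(th)*dx[1]/r,np.ones_like(r)])*d[v,u]
P=(R.T@(c-t[:,None])).T
for lo,hi in((82,90),(46,54),(-6,6)):
    s=(P[:,2]>lo)&(P[:,2]<hi); W=P[s]; X=W[:,:2]-W[:,:2].mean(0); rc=cv2.minAreaRect(W[:,:2].astype(np.float32)); print(lo,s.sum(),W.mean(0).round(1),np.round([*rc[0],*rc[1],rc[2]],1))
yy=y[v,u]&(P[:,2]>82); print("yellow top",P[yy].mean(0).round(1)); bb=b[v,u]&(P[:,2]>82); print("blue top",P[bb].mean(0).round(1))
E
```

```text
(array([ -7.06476182, -53.87369148, 414.63654803, 446.36785691]), array([7.28408583]), np.int32(4), array([2.46608989, 2.43105024, 0.07698936, 0.04967948]))
blue px 320 337 205 259
yel 319 327 214 256
82 852 [497.  216.9  85.9] [496.9 216.1  12.4  33.7  22. ]
46 1683 [496.5 218.   50. ] [497.2 215.7  35.8  44.1  22.5]
-6 3232 [508.1 194.5   0.9] [505.3 200.1  65.5  84.6  21.2]
yellow top [494.5 214.9  86.4]
blue top [498.5 218.1  85.8]
```

Emit:
carry_out(moves=[[[0, 0, -0.5], [-0.39, 0.92, 0], 0.3], [[0, 0, 0], [0, 0, 0], 0.3]])

```text
clock: 2.2
tcp_pos: [496.9, 212.6, 173.8]
tcp_rot: [[-0.368, 0.925, -0.097], [0.93, 0.366, -0.041], [-0.002, -0.106, -0.994]]
ft_force: [-0.2, 0.7, 0.4]
grip_width: 59.7
gripper_force: 0.0
```

```bash
python3 - <<'E'
from h import *
s=robot.read_state(); print(s["clock"],s["joint_pos"],s["tcp_pos"],s["tcp_rot"])
J=np.array([[1.205,.3,1.522,1.321],[.76562,.17604,1.67477,1.29125],[.33537,.31718,1.6016,1.22323],[*s["joint_pos"][:3],s["joint_pos"][4]]])
T=np.array([[161.83,525.4,230.7],[330.02,367.99,231.06],[496.86,211.94,188.39],s["tcp_pos"]])
A=[];y=[]
for q,t in zip(J,T):
    a,b=q[1],q[1]+q[2]; c=b+q[3]
    A+= [[1,0,np.sin(a),np.sin(b),np.sin(c)],[0,1,np.cos(a),np.cos(b),np.cos(c)]]; y+=[np.hypot(*t[:2]),t[2]]
x,res,rk,_=np.linalg.lstsq(np.array(A),y,rcond=None); print(x,res,rk, np.array(A)@x-y)
a,h,L2,L3,Lt=x
for r,z in((540,58),(483,96)):
    R=r-a; Z=z+Lt-h; D=np.hypot(R,Z); al=np.arccos((L2**2+D**2-L3**2)/(2*L2*D))+np.arctan2(Z,R)
    print("elbow",a+L2*np.cos(al),h+L2*np.sin(al),"wrist",r,z+Lt)
M=[]
for n in("top","scene"):
    q=np.load(n+"0.npz"); d=q["d"]; v,u=np.nonzero(d>0); M.append(back(d,q,u,v))
M=np.vstack(M); az=np.degrees(np.arctan2(M[:,1],M[:,0])); rr=np.hypot(M[:,0],M[:,1])
for A0 in(3,6,9,12,15,18,21,24):
    k=(abs(az-A0)<1.5)&(M[:,2]>300)&(rr<450); print(A0,k.sum(),"r",rr[k].min() if k.any() else 0,rr[k].max() if k.any() else 0,"zmax",M[k,2].max() if k.any() else 0)
E
```

```text
2.2 [ 0.33943037  0.38926685  1.54281992 -0.00661438  1.31511442 -0.03541616] [496.9011897  212.60711996 173.79068313] [[-0.3681199   0.92467734 -0.09726028]
 [ 0.9297751   0.36582331 -0.04112874]
 [-0.00245074 -0.10557049 -0.9944088 ]]
[ -5.11963584 207.44343749 414.56422054 444.55974212 261.7062889 ] [8.39834756] 5 [-2.12731336  0.58150466  0.30914159 -0.02815739  1.8083123  -0.36382072
  0.00985947 -0.18952655]
elbow 178.85442734109904 578.9498802653776 wrist 540 319.7062889015255
elbow 113.37638070485977 604.711844251025 wrist 483 357.7062889015255
3 1508 r 247.5095105432459 297.88031464539216 zmax 429.7739362833235
6 1224 r 248.94392917183905 283.37353721509794 zmax 428.2028794540617
9 942 r 254.52339135666324 272.4394046112286 zmax 428.5300092669089
12 684 r 246.29754576319078 262.1825144328099 zmax 427.63035338825813
15 509 r 239.04124565330721 253.87553387515763 zmax 384.33948083713705
18 372 r 233.42991146765942 245.81052378205305 zmax 381.8318914322193
21 298 r 227.81364492399277 240.0682443131642 zmax 380.20939766708335
24 281 r 223.73054898444687 234.20473666846044 zmax 377.7227650701056
```

Emit:
carry_out(moves=[[[0, 0.05, -0.5], [0.39, -0.92, 0.1], 0.3], [[0, 0, -0.9], [0, 0, 0], 0.3], [[0, 0, -0.9], [0, 0, 0], 0.3], [[0, 0, -0.9], [0, 0, 0], 0.3], [[0, 0, -0.5], [0, 0, 0], 0.3], [[0, 0, -0.1], [0, 0, 0], 0.3], [[0, 0, 0], [0, 0, 0], 0.3]])

```text
clock: 3.08
tcp_pos: [497.1, 214.1, 61.2]
tcp_rot: [[-0.378, 0.926, 0.002], [0.926, 0.378, 0.0], [-0.001, 0.002, -1.0]]
ft_force: [1.1, 0.0, 1.1]
grip_width: 59.6
gripper_force: 0.0
```

```bash
python3 - <<'E'
from h import *
s=robot.read_state(); print(s["clock"],s["tcp_pos"],s["tcp_rot"],s["ft_force"])
p,d,q=grab("wrist"); np.savez("w2.npz",p=p,d=d,**q)
cv2.imwrite("pics/w2.png",p[100:480,120:520,::-1])
K=q["mtx"]; R=q["R"]; t=q["t"]
v,u=np.nonzero(d>0); dx=np.stack([u-K[0,2],v-K[1,2]]); r=np.hypot(*dx); th=r/K[0,0]
c=np.stack([np.tan(th)*dx[0]/r,np.tan(th)*dx[1]/r,np.ones_like(r)])*d[v,u]
P=(R.T@(c-t[:,None])).T
n=(np.hypot(P[:,0]-497,P[:,1]-214)<24)
rr,tt=s["tcp_rot"],s["tcp_pos"]
for lo,hi in((82,90),(47,53)):
    W=P[n&(P[:,2]>lo)&(P[:,2]<hi)]; rc=cv2.minAreaRect(W[:,:2].astype(np.float32)); print(lo,len(W),np.round([*rc[0],*rc[1],rc[2]],1), "tool", (rr.T@(np.array([*rc[0],lo])-tt)).round(1))
E
```

```text
3.075 [497.11582926 214.10030661  61.17538703] [[-3.77568780e-01  9.25980099e-01  1.63475795e-03]
 [ 9.25981348e-01  3.77569255e-01  1.91111815e-05]
 [-5.99537768e-04  1.52097116e-03 -9.99998664e-01]] [1.08148262 0.01342682 1.1011714 ]
82 2747 [497.  216.   12.7  35.3  21.5] tool [  1.7   0.7 -20.8]
47 4007 [497.3 215.9  36.3  44.5  23.1] tool [ 1.6  0.8 14.2]
```

View pics/w2.png

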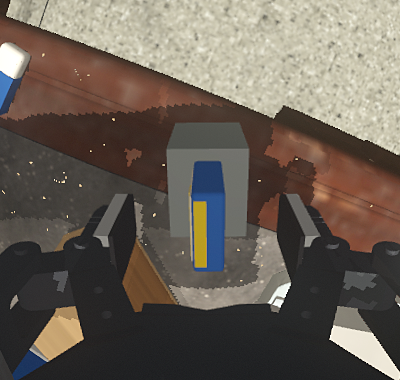

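The wrist crop shows the holder at about (208,215), centred between the pads at 134 and 279, so I close the gripper.

Emit:
carry_out(moves=[[[0, 0, -0.07], [0, 0, 0], 0.8], [[0, 0, 0], [0, 0, 0], 1], [[0, 0, 0], [0, 0, 0], 1], [[0, 0, 0], [0, 0, 0], 1], [[0, 0, 0], [0, 0, 0], 1], [[0, 0, 0], [0, 0, 0], 1]])

```text
clock: 3.88
tcp_pos: [496.9, 214.0, 58.5]
tcp_rot: [[-0.377, 0.926, 0.001], [0.926, 0.377, -0.0], [-0.001, 0.001, -1.0]]
ft_force: [0.1, 0.1, 5.5]
grip_width: 11.0
gripper_force: 58.9
```

Emit:
carry_out(moves=[[[0, 0, 0.3], [0, 0, 0], 1], [[0, 0, 0.8], [0, 0, 0], 1], [[0, 0, 0.9], [0, 0, 0], 1], [[0, 0, 0.9], [0, 0, 0], 1], [[0, 0, 0.9], [0, 0, 0], 1], [[0, 0, 0.9], [0, 0, 0], 1]])

```text
clock: 4.62
tcp_pos: [496.3, 213.8, 199.9]
tcp_rot: [[-0.377, 0.926, -0.001], [0.926, 0.377, -0.001], [-0.001, -0.001, -1.0]]
ft_force: [-0.5, 0.2, -0.6]
grip_width: 10.7
gripper_force: 59.9
```

```bash
cat >> h.py <<'E'
def wcloud(q,d):
    K=q["mtx"]; R=q["R"]; t=q["t"]
    v,u=np.nonzero(d>0); dx=np.stack([u-K[0,2],v-K[1,2]]); r=np.hypot(*dx); th=r/K[0,0]
    c=np.stack([np.tan(th)*dx[0]/r,np.tan(th)*dx[1]/r,np.ones_like(r)])*d[v,u]
    return (R.T@(c-t[:,None])).T,u,v
E
python3 - <<'E'
from h import *
s=robot.read_state(); print(s["clock"],s["tcp_pos"],s["ft_force"],s["grip_width"])
p,d,q=grab("wrist"); np.savez("w3.npz",p=p,d=d,**q)
cv2.imwrite("pics/w3.png",p[100:480,120:520,::-1])
P,u,v=wcloud(q,d); T=(P-s["tcp_pos"])@s["tcp_rot"]
hsv=cv2.cvtColor(p,cv2.COLOR_RGB2HSV)[v,u].astype(int); H,S,V=hsv.T
b=(((H>100)&(H<130))|((H>20)&(H<38)))&(S>100)&(np.hypot(T[:,0],T[:,1])<30)&(T[:,2]<20)
W=T[b]; print(b.sum(),W.min(0).round(1),W.max(0).round(1))
top=W[W[:,2]<np.percentile(W[:,2],5)+3]; rc=cv2.minAreaRect(top[:,:2].astype(np.float32)); print("top",len(top),top.mean(0).round(1),np.round([*rc[0],*rc[1],rc[2]],1))
E
```

```text
4.625 [496.29962596 213.76753564 199.9062377 ] [-0.46314054  0.24373702 -0.58565579] 10.710886327787883
3419 [-15.  -27.1 -75.6] [19.3  6.6 19.9]
top 2419 [  3.5   0.4 -28. ] [  2.  -10.5  33.9  33.2   0.3]
```

View pics/w3.png

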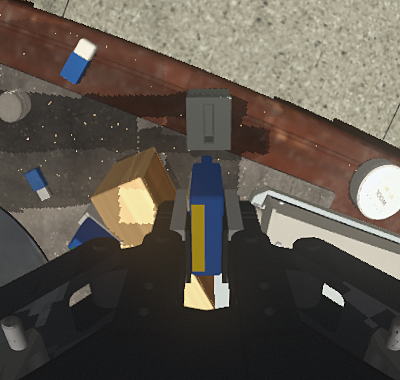

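The holder is gripped clear of the stand, label side left (196,240). I move it above the clip and turn it.

Emit:
carry_out(moves=[[[-0.08, -0.575, 0], [0, 0, 0.97], 1], [[-0.08, -0.575, 0], [0, 0, 0.97], 1], [[-0.08, -0.575, 0], [0, 0, 0.97], 1], [[-0.08, -0.575, 0], [0, 0, 0.97], 1], [[-0.08, -0.575, 0], [0, 0, 0.97], 1], [[-0.08, -0.575, 0], [0, 0, 0.97], 1], [[-0.08, -0.575, 0], [0, 0, 0.97], 1], [[-0.08, -0.575, 0], [0, 0, 0.97], 1], [[0, 0, 0], [0, 0, 0], 1], [[0, 0, 0], [0, 0, 0], 1]])

```text
clock: 5.92
tcp_pos: [477.4, 76.3, 199.0]
tcp_rot: [[-0.931, 0.365, 0.0], [0.365, 0.931, -0.0], [-0.0, -0.0, -1.0]]
ft_force: [-0.6, 0.4, -0.7]
grip_width: 10.8
gripper_force: 59.9
```

```bash
python3 - <<'E'
from h import *
s=robot.read_state(); print(s["clock"],s["tcp_pos"],s["tcp_rot"],s["ft_force"])
p,d,q=grab("wrist"); np.savez("w4.npz",p=p,d=d,**q)
p2,d2,q2=grab("scene"); np.savez("scene4.npz",p=p2,d=d2,**q2)
a=cv2.resize(p[180:480,120:520],(800,600)); cv2.imwrite("pics/w4.png",a[...,::-1])
E
```

```text
5.925 [477.42352049  76.27971034 199.01647808] [[-9.31179589e-01  3.64560782e-01  9.21981537e-05]
 [ 3.64560771e-01  9.31179591e-01 -1.19025651e-04]
 [-1.29245123e-04 -7.72224267e-05 -9.99999989e-01]] [-0.59562908  0.416404   -0.7303304 ]
```

View pics/w4.png

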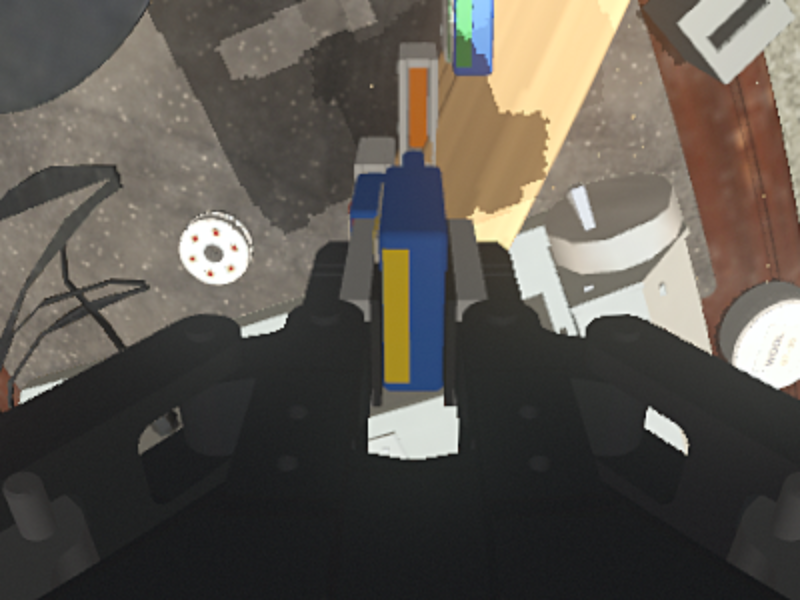

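The empty clip's channel (orange, at (418,105)) lies just ahead of the tongue tip (413,160) and roughly in line with it. I measure both in the tool frame.

```bash
python3 - <<'E'
from h import *
tp=np.array([477.42,76.28,199.02]); R=np.array([[-.93118,.36456,0],[.36456,.93118,0],[0,0,-1]])
q=np.load("w4.npz"); p,d=q["p"],q["d"]; P,u,v=wcloud(q,d); T=(P-tp)@R
H,S,V=cv2.cvtColor(p,cv2.COLOR_RGB2HSV)[v,u].astype(int).T
cy=(u-120)*2; cv_=(v-180)*2
clip=(cy>390)&(cy<445)&(cv_>40)&(cv_<150)
rim=clip&(S<60)&(abs(P[:,2]-86)<4)&(T[:,0]<40)
W=T[rim]; print("rim",len(W),W.min(0).round(1),W.max(0).round(1),"z",P[rim,2].mean())
for a in range(0,30,4):
    k=rim&(abs(T[:,0]-a)<2); o=clip&(H<25)&(S>120)&(abs(T[:,0]-a)<2)&(P[:,2]<86)
    print(a,"rim y",np.percentile(T[k,1],[2,98]).round(1) if k.any() else None,"orange y",np.percentile(T[o,1],[2,98]).round(1) if o.any() else None, P[o,2].mean().round(1) if o.any() else None)
# holder
hd=(cy>350)&(cy<470)&(cv_>140)&(cv_<400)&(((H>100)&(H<130))|((H>20)&(H<38)))&(S>100)&(abs(T[:,1])<12)
W=T[hd]; 
for zl,zh in((-31,-25),(-20,0),(0,8),(10,28)):
    w=W[(W[:,2]>zl)&(W[:,2]<zh)]
    if len(w): print(zl,len(w),w.min(0).round(1),w.max(0).round(1),"y%",np.percentile(w[:,1],[2,98]).round(1))
# neighbours top
q=np.load("scene0.npz"); P=back(q["d"],q,*(a.ravel() for a in np.meshgrid(range(640),range(480)))); c=q["p"].reshape(-1,3)
H,S,V=cv2.cvtColor(q["p"],cv2.COLOR_RGB2HSV).reshape(-1,3).astype(int).T
g=lambda k,n:print(n,k.sum(),P[k].mean(0).round(1),np.round(cv2.minAreaRect(P[k,:2].astype(np.float32)),0) if 0 else cv2.minAreaRect(P[k,:2].astype(np.float32)))
n=lambda x,y,z,r:(np.hypot(P[:,0]-x,P[:,1]-y)<r)&(abs(P[:,2]-z)<3)
g(n(496,213,86,24),"holder"); g(n(447,105,123,22),"green"); g(n(507,47,123,22),"red")
E
```

```text
rim 407 [-12.6  -5.  110.1] [ 26.5  11.1 116.9] z 87.05066102749335
0 rim y [-4.3  8.5] orange y [-0.8 11.4] 72.3
4 rim y [-4.3  8.5] orange y [-0.8 11.3] 72.0
8 rim y [-4.3  8.4] orange y [-0.8  6.1] 74.2
12 rim y [-4.9  8.4] orange y [-0.8  4.5] 76.0
16 rim y [-5.   8.4] orange y [-0.8  4.3] 76.4
20 rim y [-4.9  8.5] orange y None None
24 rim y [11.1 11.1] orange y None None
28 rim y [11.1 11.1] orange y None None
-31 2422 [-15.2  -6.  -30. ] [ 18.8   6.  -25. ] y% [-5.2  5.4]
-20 578 [ 10.1  -7.9 -19.9] [18.9  6.3 -0.1] y% [-6.7  5.5]
0 129 [16.7 -5.9  0.1] [18.9  5.5  6.5] y% [-5.5  5.3]
10 66 [14.7 -1.9 14.5] [15.8  2.4 26.2] y% [-1.9  2.3]
holder 117 [498.9 217.7  85.6] ((498.5155334472656, 217.40231323242188), (13.18890380859375, 33.279361724853516), 24.2154598236084)
green 102 [448.9 109.8 123. ] ((447.8917541503906, 109.65526580810547), (13.221348762512207, 34.78692626953125), 65.36967468261719)
red 110 [509.1  51.4 122.9] ((508.23529052734375, 51.0905647277832), (14.362017631530762, 34.204132080078125), 65.05288696289062)
```

Emit:
carry_out(moves=[[[0.02, 0.053, -0.7], [0, 0, 0], 1], [[0, 0, -0.9], [0, 0, 0], 1], [[0, 0, -0.8], [0, 0, 0], 1], [[0, 0, -0.2], [0, 0, 0], 1], [[0, 0, 0], [0, 0, 0], 1]])

```text
clock: 6.65
tcp_pos: [478.3, 77.7, 121.5]
tcp_rot: [[-0.932, 0.363, 0.001], [0.363, 0.932, -0.0], [-0.001, 0.0, -1.0]]
ft_force: [-0.1, 0.1, 0.4]
grip_width: 11.0
gripper_force: 59.9
```

```bash
python3 - <<'E'
from h import *
s=robot.read_state(); print(s["clock"],s["tcp_pos"],s["tcp_rot"].round(4),s["ft_force"])
p,d,q=grab("wrist"); P,u,v=wcloud(q,d); T=(P-s["tcp_pos"])@s["tcp_rot"]
cv2.imwrite("pics/w5.png",cv2.resize(p[180:480,120:520],(800,600))[...,::-1])
H,S,V=cv2.cvtColor(p,cv2.COLOR_RGB2HSV)[v,u].astype(int).T
rim=(S<70)&(abs(P[:,2]-87)<3)&(T[:,0]>10)&(T[:,0]<30)&(abs(T[:,1])<12)
for a in range(10,28,2):
    k=rim&(abs(T[:,0]-a)<1); print(a,k.sum(),T[k,1].min().round(1) if k.any() else None,T[k,1].max().round(1) if k.any() else None)
print("xmax",T[rim,0].max())
b=(H>100)&(H<130)&(S>100)&(abs(T[:,1])<9)&(abs(T[:,0])<24)
for zl,zh in((-31,-25),(-20,0),(10,28)):
    w=T[b&(T[:,2]>zl)&(T[:,2]<zh)]
    if len(w): print(zl,len(w),w.min(0).round(1),w.max(0).round(1))
E
```

```text
6.65 [478.25639642  77.74069515 121.49866253] [[-9.319e-01  3.627e-01  5.000e-04]
 [ 3.627e-01  9.319e-01 -2.000e-04]
 [-5.000e-04  0.000e+00 -1.000e+00]] [-0.14504989  0.05534579  0.44605547]
10 24 -6.6 7.1
12 47 -6.6 7.0
14 48 -6.6 7.0
16 45 -6.5 7.0
18 73 -6.5 7.0
20 132 -6.5 10.4
22 31 -6.6 10.4
24 5 9.8 9.9
26 3 9.8 9.8
xmax 29.755250906804296
-31 1610 [-15.6  -6.  -29.6] [ 18.5   5.9 -25. ]
-20 573 [ 10.2  -5.8 -19.9] [19.   6.3 -0. ]
10 65 [14.9 -1.9 14.4] [15.9  2.3 25.9]
```

View pics/w5.png

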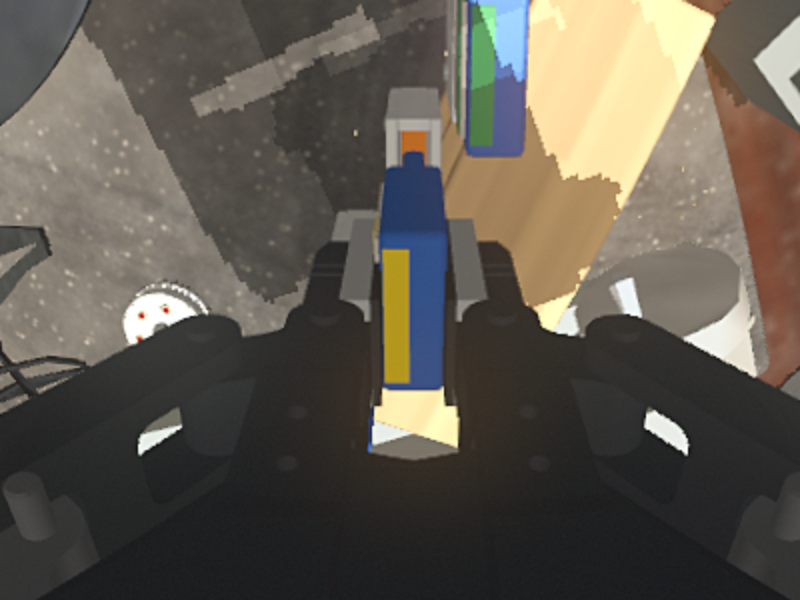

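The tongue (412,160) sits centred over the orange channel (414,140), offset 0.1 mm across, so I lower it gently.

Emit:
carry_out(moves=[[[0, 0, -0.2], [0, 0, 0], 1], [[0, 0, -0.2], [0, 0, 0], 1], [[0, 0, -0.15], [0, 0, 0], 1], [[0, 0, 0], [0, 0, 0], 1]])

```text
clock: 7.2
tcp_pos: [477.9, 77.5, 104.3]
tcp_rot: [[-0.932, 0.363, -0.0], [0.363, 0.932, -0.0], [0.0, -0.0, -1.0]]
ft_force: [-0.4, 0.3, 0.7]
grip_width: 10.8
gripper_force: 60.0
```

No side force: the tongue is in the channel. Next I press.

Emit:
carry_out(moves=[[[0, 0, -0.08], [0, 0, 0], 1], [[0, 0, -0.08], [0, 0, 0], 1], [[0, 0, -0.06], [0, 0, 0], 1], [[0, 0, 0], [0, 0, 0], 1]])

```text
clock: 7.7
tcp_pos: [478.3, 77.5, 98.3]
tcp_rot: [[-0.932, 0.363, 0.001], [0.363, 0.932, -0.0], [-0.001, 0.0, -1.0]]
ft_force: [-1.4, -1.9, 5.3]
grip_width: 11.1
gripper_force: 60.8
```

Emit:
carry_out(moves=[[[0, 0, -0.05], [0, 0, 0], 1], [[0, 0, -0.05], [0, 0, 0], 1], [[0, 0, 0], [0, 0, 0], 1]])

```text
clock: 8.07
tcp_pos: [478.3, 77.5, 95.7]
tcp_rot: [[-0.932, 0.363, 0.001], [0.363, 0.932, -0.0], [-0.001, 0.0, -1.0]]
ft_force: [-3.8, -1.5, 12.0]
grip_width: 10.7
gripper_force: 61.6
```

Emit:
carry_out(moves=[[[0, 0, -0.03], [0, 0, 0], 1], [[0, 0, 0], [0, 0, 0], 1], [[0, 0, 0], [0, 0, 0], 1]])

```text
clock: 8.45
tcp_pos: [478.4, 77.5, 95.7]
tcp_rot: [[-0.932, 0.363, 0.002], [0.363, 0.932, -0.0], [-0.002, 0.0, -1.0]]
ft_force: [-10.4, -2.0, 23.0]
grip_width: 10.8
gripper_force: 63.6
```

```bash
python3 - <<'E'
from h import *
s=robot.read_state(); print(s["clock"],s["tcp_pos"],s["ft_force"],s["torque"])
p,d,q=grab("wrist"); P,u,v=wcloud(q,d); T=(P-s["tcp_pos"])@s["tcp_rot"]
H,S,V=cv2.cvtColor(p,cv2.COLOR_RGB2HSV)[v,u].astype(int).T
b=(((H>100)&(H<130))|((H>20)&(H<38)))&(S>100)&(abs(T[:,1])<9)&(abs(T[:,0])<24)&(T[:,2]<-22)
print("top z",np.median(P[b,2]),"tool",T[b].min(0).round(1),T[b].max(0).round(1))
p2,d2,q2=grab("scene"); Q=back(d2,q2,*(a.ravel() for a in np.meshgrid(range(640),range(480))))
for n,x,y in(("green",448,109),("red",508,51)): 
    k=(np.hypot(Q[:,0]-x,Q[:,1]-y)<20)&(Q[:,2]>110)&(Q[:,2]<130); print(n,k.sum(),np.percentile(Q[k,2],80) if k.any() else 0)
a=cv2.resize(p[180:480,120:520],(400,300)); c=cv2.resize(p2[150:300,270:470],(800,600)); c[:300,:400]=np.where(False,0,a); cv2.imwrite("pics/end.png",c[...,::-1])
E
```

```text
8.45 [478.41218759  77.49711935  95.67179279] [-10.38889112  -2.031655    23.02645216] [-0.30772789  1.79618375 -0.0383135 ]
top z 123.28384389555337 tool [-15.1  -6.8 -74.8] [ 18.8   6.1 -22.1]
green 118 122.86707769533126
red 196 123.33371805224967
```

View pics/end.png

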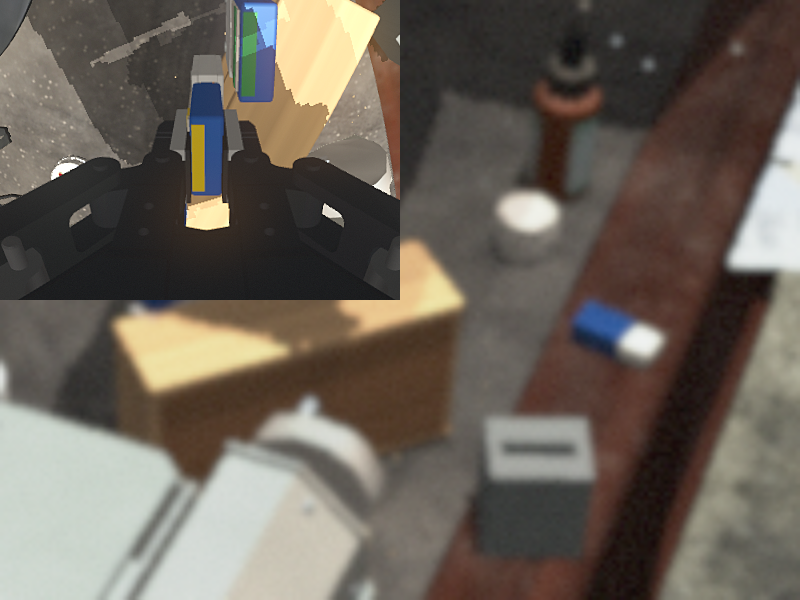

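The holder's top is level with its neighbours at 123 mm, and its shoulder is on the rim. I ease off the side load slightly.

Emit:
carry_out(moves=[[[-0.02, 0, 0.01], [0, 0, 0], 1], [[0, 0, 0], [0, 0, 0], 1], [[0, 0, 0], [0, 0, 0], 1], [[0, 0, 0], [0, 0, 0], 1]])

```text
clock: 9.05
tcp_pos: [478.3, 77.5, 95.7]
tcp_rot: [[-0.932, 0.363, 0.003], [0.363, 0.932, -0.0], [-0.003, 0.001, -1.0]]
ft_force: [-4.1, -1.4, 14.9]
grip_width: 10.9
gripper_force: 62.1
```

Emit:
carry_out(moves=[[[0, 0, -0.01], [0, 0, 0], 1], [[0, 0, 0], [0, 0, 0], 1], [[0, 0, 0], [0, 0, 0], 1], [[0, 0, 0], [0, 0, 0], 1], [[0, 0, 0], [0, 0, 0], 1], [[0, 0, 0], [0, 0, 0], 1]])

```text
clock: 9.8
tcp_pos: [478.3, 77.5, 95.7]
tcp_rot: [[-0.932, 0.363, 0.003], [0.363, 0.932, -0.0], [-0.003, 0.001, -1.0]]
ft_force: [-4.3, -1.2, 19.2]
grip_width: 10.9
gripper_force: 63.0
```

```bash
python3 -c "
from cell import robot
print(robot.sign_off())"
```

```text
the job is handed in; nothing more can be done
None
```

The holder is home in the middle clip, label to the front and top level with its neighbours at 123 mm; I handed in at about 10 s, still gripping it and pressing down with about 19 N.

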